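Cap the glue pot

TASK

Put the green cap back on the white glue pot so that the glue does not dry out. Set it level on the neck, turn it gently backwards (anticlockwise from above) until you feel it drop into the thread, then screw it clockwise fully home and let go. Do not force the thread, and leave the mug, stapler, tape dispenser and stamp where they are.

Things in the scene. Friction and masses are not known exactly. Their poses are not given: they have to be found in the camera images.
- cap: Loose green screw cap, about 90 g, lying open side down on the desk. Origin: centre of the skirt's lower edge; z up, x along the grip fin. Round skirt 62 mm outside, 56.5 mm inside diameter, closed by a lid with its flat top at z = 24 mm. On the lid stands a grip fin 46 mm long (x), 16 mm thick (y), from z = 24 to 50 mm.
- cap_fin (a point): Centre of the top of the cap's grip fin, 50 mm above the cap's lower edge; axes as the cap's.
- cap_lugs (a point): Centre of the ring of four lugs inside the cap's skirt, 4 mm above its lower edge. The lugs are round pins 4.4 mm in diameter on the cap's +x, +y, -x and -y axes, pointing inwards to radius 23 mm. If the cap is set down 2 mm or more off-centre, its skirt's edge catches on top of the neck at one side, cap origin 87 to 90 mm above the pot's origin; shift it towards that side.
- pot: White glue pot in a round green holder (100 mm across, 38 mm high) fixed to the desk: it neither slides nor turns. Origin: centre of the holder's underside, at desk level; z up. Pot body 78 mm across up to 60 mm, then the threaded neck, 53.6 mm across its ridges, 43 mm across its core, to the rim at 90 mm. Over 60 N between cap and pot, all lugs added up, damages the thread; 4 N down and 0.4 N m are plenty.
- pot_mouth (a point): Centre of the pot's rim, on the neck's axis, 90 mm above the pot's origin. Four equal thread ridges lie around the neck, each 60 degrees long with a flat top 3 mm below the rim, then a 6 degree upright stop rib, flush with the rim, at its clockwise end, then a 24 degree gap. How they are turned relative to the pot's axes differs every time: to be seen or felt. Cap play sideways about 1.5 mm.
- pot_rest (a point): Point on the neck's axis 85 mm above the pot's origin: where the cap's origin is when its lugs rest on the ridge tops (3 mm higher if they lie on the stop ribs; straight into the gaps only by luck). Turned clockwise here the ribs stop it. Turned anticlockwise, at most about 100 degrees, the lugs drop off the ridge ends into the gaps; a little farther (14 degrees at most) the ribs stop it.
- pot_entry (a point): Point on the neck's axis 75 mm above the pot's origin: where the cap's origin is once the lugs have dropped into the gaps. From here clockwise the lugs run in a groove under the ridges, with 1.6 mm play up and down, which leads the cap down 5 mm in 60 degrees, as a screw; it stops hard against the ribs after 60 to 75 degrees (turning on by 3 degrees against them can damage the thread).
- pot_home (a point): Point on the neck's axis 71 mm above the pot's origin: where the cap's origin is when it is screwed fully home (up to 1.5 mm higher within the play).
- mug: White mug, 76 mm across, 90 mm high, bystander. Origin: centre of its underside.
- stapler: Red and black stapler, 130 x 36 x 46 mm, bystander. Origin: centre of its underside; x along it.
- tape: Black tape dispenser, 130 x 55 x 78 mm, bystander. Origin: centre of its underside; x along it.
- stamp: Wooden rubber stamp, 46 x 30 x 62 mm, bystander. Origin: centre of its underside.
Things that resemble listed ones, but are neither listed nor needed, are in the scene too. What is meant by the cap is not black or blue, and is the larger of those in its own colour.

How it is judged:
By the outcome, as a careful person would: the job done as asked, in the order asked, and still so for the second after the job is handed in, with the robot touching nothing.
It also fails if it takes over 67 s, if anything falls off the work surface, if the arm or the gripper's body presses on something with over 40 N, if the wrist force passes 120 N, or if a joint passes its speed limit or range.

ROBOT

A 6-joint arm with a two-finger parallel gripper is mounted at the origin on the work surface. World frame = base frame: x ahead of the robot, y to its left, z up, the work surface at z = 0. Lengths are in mm, angles in degrees, forces in N, time in s.
With the tool pointing down it reaches from about 350 to 850 mm from the base axis. Payload 8.1 kg.
Tool frame: the origin (TCP) lies between the finger pads; the fingertips stand 22 mm ahead of it and the grasp point (between the pads) lies 3 mm ahead of it; z points along the fingers, y is the line along which they close (so a half turn about z gives the same grasp; the last joint's range is limited). The gripper opens to 85 mm and grips with 20 to 120 N. Pads are 22 mm wide; open, the fingers measure 114 mm over their backs; the gripper's body (76 mm by 85 mm) begins 54 mm behind the grasp point. The pads swing forward as they close: fully open they stand 13 mm farther back than shut.
Start: joints at [-77.372, 7.471, 85.268, -0, 87.261, -4.893], TCP at [180.654, -572.162, 253.292] pointing down, gripper open.
Joint ranges: [-169.43, 169.43], [-51.17, 129.36], [1.28, 143.12], [-76.62, 256.62], [0, 156.53], [-152.29, 152.29]. Speed limits (degrees/s): [136.94, 136.94, 159.86, 180, 180, 180].

INTERFACE

Orientations are given as [roll, pitch, yaw] about the fixed x, y, z axes, in that order (R = Rz(yaw) Ry(pitch) Rx(roll)).
In Python, from bench import r, vision gives the robot as it stands.
- The arm moves only by the tool step_arm, never from a script. Its argument "targets" is a list that holds one entry, the list of rows, each a list of 6 numbers: the shift along the world's x, y, z in mm, then the turn, a rotation vector about the world's x, y, z in rad. In form: [[[x, y, z, rx, ry, rz], ...]]. A call has 1 to 12 rows; each row is the pose to reach, as a shift and turn from the pose commanded when the call began; what a row does not reach only later rows make up. A row lasts 1/12 s, in which the tool goes at most 41.7 mm and 7.16 degrees, less where a joint would pass 70% of its speed; a pose out of reach is approached as far as the arm can. A call with a gripper value outside its range is refused whole. "fingers" is the gripper's target within -1 to 1 (shut at 1, half-way at 0, fully open at -1), set as the call begins (left out, the last holds). The fingers move at their own pace and stop on an object; "newtons" is the grip in N (left out, the last holds). Time passes only in rows, so rows that repeat a pose let the fingers close. It gives the time, the measured TCP pose, the force, the opening and the grip force at its end, in the units of the state.
- r.sense(): the state, without advancing time (a new reading comes with each control period).
- vision.snapshot(name): name is "scene" or "top" or "wrist"; returns a dict with "img" (480x640x3 uint8, blue, green, red), "mtx" (3x3 intrinsics, pixels), "eye" and "attitude" of the camera in the world. Camera axes: x right, y up, looking along -z (the intrinsics and any distortion apply to the point x, -y, -z); pixel columns grow to the right and rows downward; lengths in mm; the calibration is good to about 2 mm. The wrist camera is an equidistant fisheye: a pixel r from the principal point sees the ray r / f radians off the axis. A picture is of the moment at which its call begins. There is no depth.
- r.hand_in(): hands the job in; it is judged then, once.
The state is a dict: "time": time; "joint_pos": joint angles; "qd": joint speeds; "joint_efforts": joint torques, N m; "tool_pos": TCP position; "tcp_rot": TCP orientation; "ft_force": force on the tool from outside, world axes, zero at the start; "wrist_torque": the same for the moment, N m; "finger_gap": finger opening in mm; "grip_force": force on a finger pad.
Only numpy, scipy, OpenCV 4.12 (cv2) and the standard library are available. Lean on these libraries where they do the work, as an engineer would, in place of code of your own. Each camera call takes 0.05 s, during which the arm holds its last target. There are 200 camera calls.

## Working session

There is one attempt and no reset: what is moved stays moved. The work goes in short steps, Python scripts to look and compute and a tool call to move; the robot and the scene stay as the last step left them, time stands still between calls to the robot, and variables do not carry over. Pictures are saved under pics/ and viewed, at most 10 in all, crops included, and the job is handed in when it is done.

Besides the shell and the picture viewer there is one more tool, called after "Emit:" as name([rows], argument=value, ...), one row to a line, values as JSON. step_arm: Moves the arm, as the interface text tells. Its arguments: {"type":"object","properties":{"targets":{"type":"array"},"fingers":{"type":"number"},"newtons":{"type":"number"}},"required":["targets"]}

```bash
mkdir -p pics; cat > h.py <<'E'
import numpy as np, cv2
from bench import r, vision
from scipy.spatial.transform import Rotation as R
def snap(n,f=None):
    s=vision.snapshot(n)
    if f: cv2.imwrite('pics/'+f,s['img'])
    return s
def rot(a):
    a=np.array(a,float)
    return a if a.shape==(3,3) else R.from_euler('xyz',a,degrees=True).as_matrix()
def ray(s,u,v,fish=False):
    K=np.array(s['mtx']);x=(u-K[0,2])/K[0,0];y=(v-K[1,2])/K[1,1]
    if fish:
        t=np.hypot(x,y);k=np.sin(t)/t if t>0 else 1;d=np.array([x*k,-y*k,-np.cos(t)])
    else: d=np.array([x,-y,-1.])
    return np.array(s['eye']),rot(s['attitude'])@d
def atz(s,u,v,z,fish=False):
    e,d=ray(s,u,v,fish);return e+d*(z-e[2])/d[2]
E
python3 - <<'E'
from h import *
a=snap('top','top.png');b=snap('scene','scene.png')
for s in(a,b):print({k:s[k] for k in s if k!='img'})
print(r.sense())
E
```

```text
{'mtx': array([[464.90691399,   0.        , 325.07704889],
       [  0.        , 464.90691399, 235.58058315],
       [  0.        ,   0.        ,   1.        ]]), 'eye': array([398.01074163,  15.94047716, 982.5473684 ]), 'attitude': array([ 13.61162031,   0.2958144 , -91.56213605])}
{'mtx': array([[596.65767054,   0.        , 308.2267301 ],
       [  0.        , 596.65767054, 230.64483876],
       [  0.        ,   0.        ,   1.        ]]), 'eye': array([1381.0560741 ,  559.73605893, 1169.3711333 ]), 'attitude': array([ 4.12309141e+01, -1.09302735e-01,  1.25831270e+02])}
{'time': 0.1, 'joint_pos': array([-7.73716870e+01,  7.50972603e+00,  8.53238272e+01,  9.63734489e-04,
        8.72603930e+01, -4.89411257e+00]), 'qd': array([ 0.04839605, -0.10911167, -0.24559985,  0.08608009,  0.03370518,
        0.02740389]), 'joint_efforts': array([ 1.52706871e-03, -5.70951962e+01, -5.01939833e+01, -1.84940063e-04,
        8.18384928e-03, -2.30712362e-05]), 'tool_pos': array([ 180.56415352, -571.70986983,  252.35274042]), 'tcp_rot': array([-1.79906478e+02, -8.97402528e-03,  1.75223714e+01]), 'ft_force': array([ 0.65942034, -0.15256484,  0.15599809]), 'wrist_torque': array([-0.0331929 , -0.00844924, -0.01688213]), 'grip_force': 0.0, 'finger_gap': 85.11121738364295}
```

View pics/top.png

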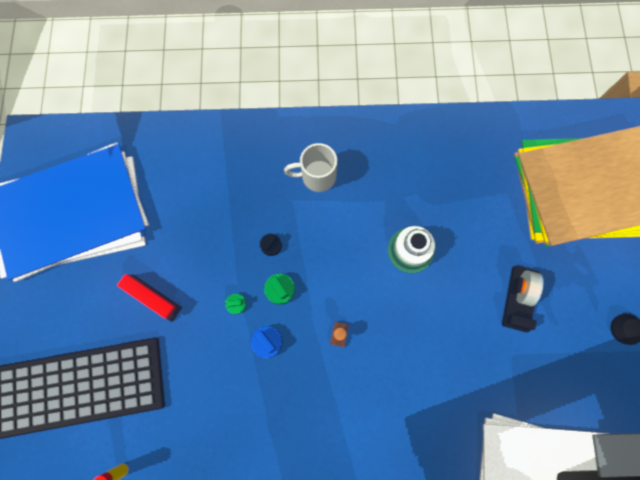

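View pics/scene.png

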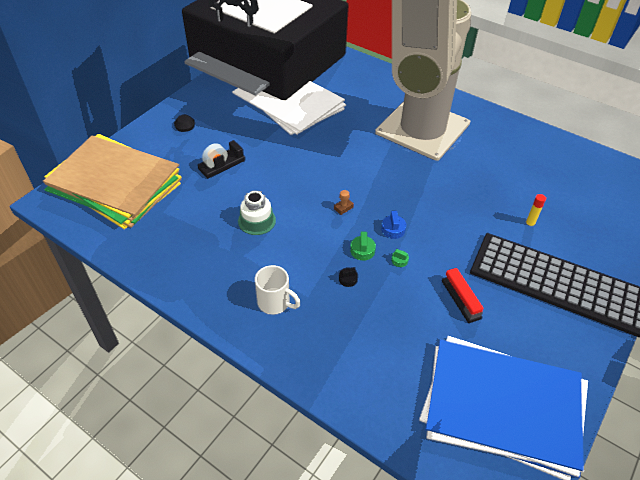

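The top view shows the large green cap at (279,289), the small green decoy at (235,303) and the pot's rim at about (418,241). I'll crop closer.

```bash
python3 - <<'E'
from h import *
a=cv2.imread('pics/top.png')
c=[cv2.resize(a[y:y+66,x:x+66],(396,396),interpolation=cv2.INTER_CUBIC) for x,y in((246,256),(382,212))]
cv2.imwrite('pics/c1.png',np.hstack(c))
a={'img':0}
s=vision.snapshot('top')
print(atz(s,279,289,24),atz(s,418,240,90),atz(s,235,303,15),atz(s,265,342,30),atz(s,340,334,30))
E
```

```text
[519.41880487 112.76829837  24.        ] [ 600.01593943 -167.96878014   90.        ] [494.073134   204.91713215  15.        ] [413.36701281 140.56529016  30.        ] [424.89929036  -9.80529061  30.        ]
```

View pics/c1.png

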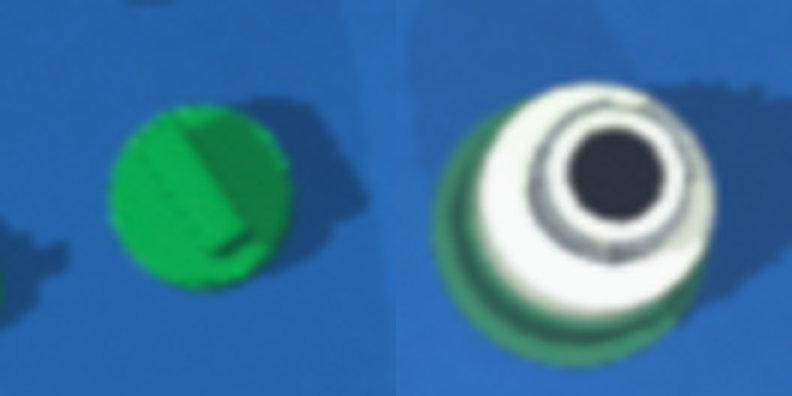

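Emit:
step_arm([
  [[35,35,0,0,0,0],[70,70,0,0,0,0],[105,105,0,0,0,0],[140,140,0,0,0,0],[175,175,0,0,0,0],[210,210,0,0,0,0],[245,240,0,0,0,0],[280,270,0,0,0,0],[310,300,0,0,0,0],[340,330,0,0,0,0],[370,360,0,0,0,0],[390,380,0,0,0,0]],
])

```text
time: 1.15
tool_pos: [540.0, -221.6, 253.1]
tcp_rot: [-180.0, 0.0, 17.5]
ft_force: [0.6, -0.2, 0.5]
finger_gap: 85.2
grip_force: 0.0
```

```bash
python3 - <<'E'
from h import *
s=snap('wrist','w1.png');print({k:s[k] for k in s if k!='img'});q=r.sense();print(q['tool_pos'],q['tcp_rot'],q['ft_force'])
E
```

```text
{'mtx': array([[371.64829954,   0.        , 322.89783316],
       [  0.        , 371.64829954, 247.07890812],
       [  0.        ,   0.        ,   1.        ]]), 'eye': array([ 608.38077621, -199.46753754,  373.07370754]), 'attitude': array([-1.65362255e+01,  5.50553402e-02, -7.24560207e+01])}
[ 544.25000427 -215.75331588  252.90255854] [-179.84689629   -0.20426137   17.76259065] [-2.1852401   4.83555003  0.14498089]
```

View pics/w1.png

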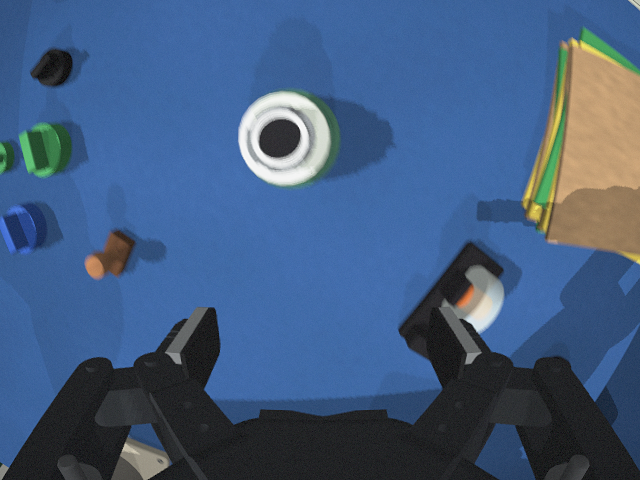

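Wrist view: pot rim centred at about (280,138). The cap is at the far left. Enlarging the rim for the ridge pattern.

```bash
python3 - <<'E'
from h import *
for i in range(3): s=snap('wrist')
cv2.imwrite('pics/w2f.png',s['img'])
c=cv2.resize(s['img'][100:180,240:320],(600,600),interpolation=cv2.INTER_CUBIC);cv2.imwrite('pics/w2.png',c)
print(s['eye'],s['attitude'],r.sense()['tool_pos'])
np.save('w2.npy',np.r_[s['eye'],s['attitude']])
print(atz(s,280,138,90,True))
t=snap('top');print(atz(t,418.5,241.2,90))
E
```

```text
[ 608.77895533 -198.27171896  372.63526041] [-16.5462287    0.10477942 -72.18164825] [ 539.33846639 -222.2396134   252.68555372]
[ 600.351886   -166.50840059   90.        ]
[ 597.56847748 -168.77119001   90.        ]
```

View pics/w2.png

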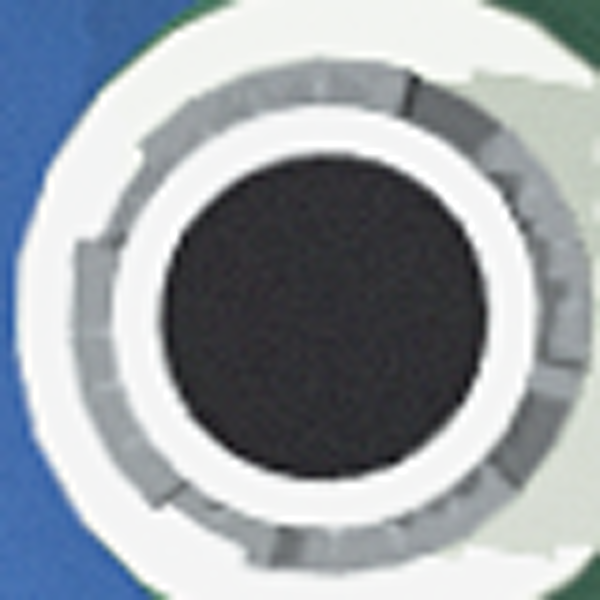

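The rim crop shows the gaps clearly: upper left (145,150)–(80,240), upper right (410,80)–(495,140), right (550,390)–(515,490), and lower left (170,505)–(265,560), with the centre near (325,315).

```bash
python3 - <<'E'
from h import *
w=np.load('w2.npy');s=snap('wrist');s['eye'],s['attitude']=w[:3],w[3:]
P=lambda x,y,z:atz(s,240+(x+.5)/7.5-.5,100+(y+.5)/7.5-.5,z,True)
c=P(325,316,90);print('mouth',c)
# rim outer circle check
print([P(*p,90)-c for p in((113,316),(538,316),(325,105),(325,528))])
for p in((145,150),(80,240),(410,75),(498,138),(580,368),(515,490),(160,505),(255,562)):
    d=P(*p,88)-c;print(p,d[:2].round(1),np.degrees(np.arctan2(d[1],d[0])).round(1))
# cap from wrist and top
print('cap lid wrist',atz(s,47,149,24,True))
t=snap('top')
Q=lambda x,y,z:atz(t,246+(x+.5)/6-.5,256+(y+.5)/6-.5,z)
print('lid',Q(200,198,24)); 
f=[Q(x,y,50) for x,y in((180,122),(250,235),(215,255),(145,148))]
print(f,np.mean(f,0));d=f[0]-f[1];print(np.degrees(np.arctan2(d[1],d[0])))
E
```

```text
mouth [ 598.28167854 -169.45500962   90.        ]
[array([-6.06612186, 20.81024735,  0.        ]), array([  6.28910205, -20.48206223,   0.        ]), array([20.53263257,  6.41986421,  0.        ]), array([-20.68147322,  -6.34328538,   0.        ])]
(145, 150) [11.1 23. ] 64.2
(80, 240) [ 0.4 26.8] 89.1
(410, 75) [26.  -0.6] -1.4
(498, 138) [ 22.4 -11.1] -26.3
(580, 368) [  2.5 -26.1] -84.6
(515, 490) [-11.4 -23.6] -115.8
(160, 505) [-23.5  10.9] 155.2
(255, 562) [-26.4  -0.3] -179.4
cap lid wrist [524.57014273 104.72689822  24.        ]
lid [520.28537027 112.93705709  24.        ]
[array([542.81508098, 116.94895995,  50.        ]), array([504.13180988,  93.66014917,  50.        ]), array([497.80209837, 105.37998453,  50.        ]), array([534.32943723, 128.7432307 ,  50.        ])] [519.76960661 111.18308109  50.        ]
31.049551385352252
```

Emit:
step_arm([
  [[-2,25,0,0,0,0.02],[-4,55,0,0,0,0.05],[-6,85,0,0,0,0.08],[-8,115,-10,0,0,0.11],[-10,145,-20,0,0,0.14],[-12,175,-30,0,0,0.17],[-14,205,-45,0,0,0.19],[-16,235,-60,0,0,0.21],[-18,265,-75,0,0,0.236],[-20,295,-90,0,0,0.236],[-20,320,-100,0,0,0.236],[-20,334.5,-100,0,0,0.236]],
])

```text
time: 2.5
tool_pos: [516.9, 111.8, 150.6]
tcp_rot: [-179.9, 0.2, 31.0]
ft_force: [-0.2, 0.0, -0.9]
finger_gap: 84.9
grip_force: 0.0
```

```bash
python3 - <<'E'
from h import *
for i in range(5): s=snap('wrist')
cv2.imwrite('pics/w3.png',s['img'])
np.save('w3.npy',np.r_[s['eye'],s['attitude']])
q=r.sense();print(s['eye'],s['attitude'],q['tool_pos'],q['tcp_rot'],q['time'])
E
```

```text
[580.42221985 147.58782646 273.58390654] [-1.65059211e+01  1.69855234e-02 -5.89779487e+01] [519.24285682 109.60748127 153.7591841 ] [ 1.79957576e+02 -2.54169610e-02  3.09624867e+01] 2.75
```

View pics/w3.png

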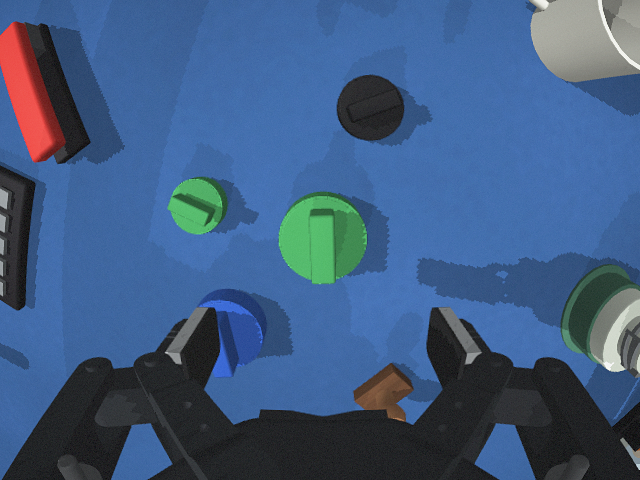

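The wrist view shows the cap ahead of the gripper, its fin top spanning about (310–334, 209–283) and aligned with the tool x axis. No neighbour is in the fingers' way.

```bash
python3 - <<'E'
from h import *
w=np.load('w3.npy');s=snap('wrist');s['eye'],s['attitude']=w[:3],w[3:]
f=np.array([atz(s,*p,50,True) for p in((310.5,209),(333,209),(310,283),(335.5,283))]);print(f.round(1),f.mean(0))
d=f[0]+f[1]-f[2]-f[3];print(np.degrees(np.arctan2(d[1],d[0])));q=r.sense();print(q['tool_pos'],q['tcp_rot'],q['ft_force'])
E
```

```text
[[540.5 132.5  50. ]
 [547.6 120.7  50. ]
 [498.5 108.1  50. ]
 [507.   94.   50. ]] [523.39932899 113.83812638  50.        ]
31.73704766155681
[519.33913178 109.52575298 153.81908754] [ 1.79958246e+02 -3.68465100e-02  3.09398909e+01] [ 0.01697233 -0.23569784  0.37331018]
```

Emit:
step_arm([
  [[2,3,-15,0,0,0.01],[2,3.5,-35,0,0,0.01],[2,3.5,-55,0,0,0.01],[2,3.5,-75,0,0,0.01],[2,3.5,-90,0,0,0.01],[2,3.5,-98,0,0,0.01],[2,3.5,-103,0,0,0.01],[2,3.5,-103,0,0,0.01],[2,3.5,-103,0,0,0.01],[2,3.5,-103,0,0,0.01]],
])

```text
time: 3.63
tool_pos: [521.9, 114.4, 51.6]
tcp_rot: [179.9, -0.1, 31.6]
ft_force: [1.1, -0.3, -0.8]
finger_gap: 85.9
grip_force: 0.0
```

```bash
python3 - <<'E'
from h import *
s=snap('wrist','w4.png')
w=s['img'];np.save('w4.npy',np.r_[s['eye'],s['attitude']])
q=r.sense();print(q['tool_pos'],q['tcp_rot'],q['ft_force'])
E
```

```text
[521.93737844 114.51692431  51.6279808 ] [ 1.79947839e+02 -1.14064219e-01  3.16057925e+01] [-0.02682522 -0.92390699  0.20765069]
```

View pics/w4.png

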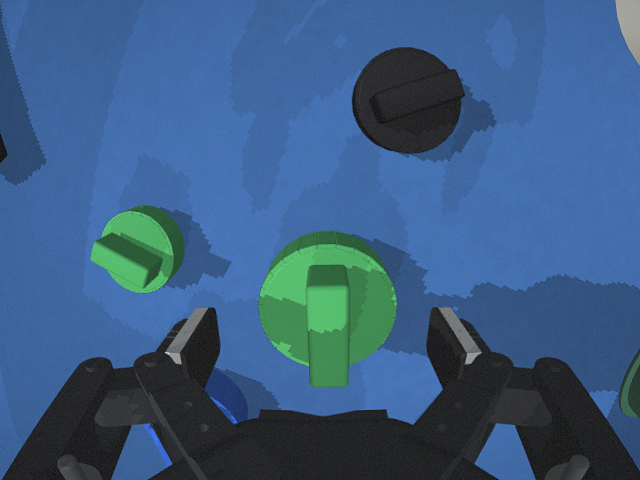

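The cap's fin (306–349, 287–386) sits between the open fingers at (205, 440), nearly centred.

```bash
python3 - <<'E'
from h import *
w=np.load('w4.npy');s=snap('wrist');s['eye'],s['attitude']=w[:3],w[3:]
f=np.array([atz(s,*p,50,True) for p in((306.5,287),(349,287),(310,386),(348,386))]);print(f.round(1),f.mean(0))
d=f[0]+f[1]-f[2]-f[3];print(np.degrees(np.arctan2(d[1],d[0])));q=r.sense();print(q['tool_pos'],q['ft_force'])
E
```

```text
[[536.6 131.1  50. ]
 [544.5 118.2  50. ]
 [499.5 107.5  50. ]
 [507.5  94.4  50. ]] [522.00281829 112.8137562   50.        ]
32.603143867271704
[521.83200519 114.57318015  51.5246918 ] [0.39894099 0.16111158 0.35267375]
```

Emit:
step_arm([
  [[0,-1.5,-2,0,0,0.01],[0,-1.5,-2,0,0,0.01],[0,-1.5,-2,0,0,0.01]],
])

```text
time: 3.98
tool_pos: [520.9, 113.0, 48.4]
tcp_rot: [180.0, -0.0, 32.2]
ft_force: [0.1, 0.0, 0.5]
finger_gap: 85.2
grip_force: 0.0
```

Emit:
step_arm([
  [[0,0,0,0,0,0],[0,0,0,0,0,0],[0,0,0,0,0,0],[0,0,0,0,0,0],[0,0,0,0,0,0],[0,0,0,0,0,0],[0,0,0,0,0,0],[0,0,0,0,0,0],[0,0,0,0,0,0],[0,0,0,0,0,0],[0,0,0,0,0,0],[0,0,0,0,0,0]],
], fingers=1, newtons=45)

```text
time: 4.98
tool_pos: [521.1, 113.0, 48.4]
tcp_rot: [180.0, -0.0, 32.2]
ft_force: [-0.1, 0.7, 2.1]
finger_gap: 15.2
grip_force: 44.3
```

Emit:
step_arm([
  [[0,0,8,0,0,0],[0,0,25,0,0,0],[0,0,45,0,0,0],[0,0,70,0,0,0],[0,0,95,0,0,0],[0,0,115,0,0,0],[0,0,120,0,0,0],[0,0,120,0,0,0]],
])

```text
time: 5.65
tool_pos: [522.0, 113.2, 170.4]
tcp_rot: [179.9, -0.2, 32.2]
ft_force: [0.7, -0.3, -1.6]
finger_gap: 14.9
grip_force: 44.0
```

Emit:
step_arm([
  [[5,-18,0,0,0,0.03],[12,-44,0,0,0,0.06],[20,-72,0,0,0,0.1],[28,-100,0,0,0,0.13],[36,-128,0,0,0,0.17],[43,-156,0,0,0,0.2],[50,-184,0,0,0,0.24],[57,-210,0,0,0,0.27],[64,-235,0,0,0,0.31],[70,-258,0,0,0,0.33],[75,-276,0,0,0,0.345],[76.5,-282.5,0,0,0,0.345]],
])

```text
time: 6.65
tool_pos: [596.4, -171.8, 165.6]
tcp_rot: [-179.8, 0.1, 51.9]
ft_force: [0.3, 0.2, -1.6]
finger_gap: 15.3
grip_force: 44.1
```

```bash
python3 - <<'E'
from h import *
for i in range(4): s=snap('wrist')
t=snap('top')
a=cv2.resize(s['img'][200:480,160:480],(400,350));b=cv2.resize(t['img'][200:290,370:460],(350,350),interpolation=cv2.INTER_CUBIC)
cv2.imwrite('pics/w5.png',np.hstack([a,b]))
for i in range(3):q=r.sense();print(q['tool_pos'],q['tcp_rot'],q['ft_force'],q['finger_gap'],q['grip_force'],q['time'])
E
```

```text
[ 596.79889505 -168.13273614  167.30078222] [-1.79892521e+02  6.61306874e-03  5.19772871e+01] [ 0.22224505  0.28962463 -1.36634058] 15.474313433523818 44.06665742397308 6.9
[ 596.79889505 -168.13273614  167.30078222] [-1.79892521e+02  6.61306874e-03  5.19772871e+01] [ 0.22224505  0.28962463 -1.36634058] 15.474313433523818 44.06665742397308 6.9
[ 596.79889505 -168.13273614  167.30078222] [-1.79892521e+02  6.61306874e-03  5.19772871e+01] [ 0.22224505  0.28962463 -1.36634058] 15.474313433523818 44.06665742397308 6.9
```

View pics/w5.png

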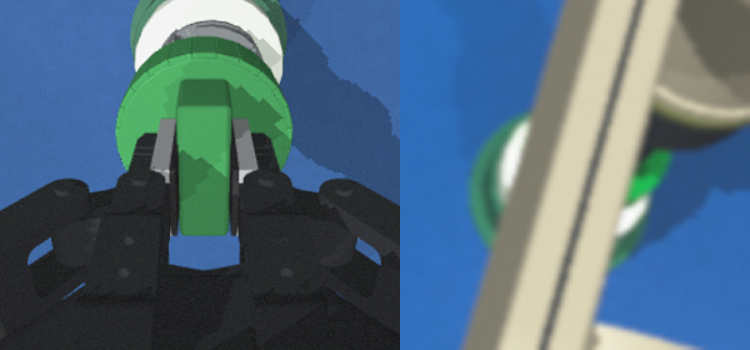

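The cap is held squarely, fin between the pads, just in front of and above the neck from the wrist's view.

Emit:
step_arm([
  [[0,-0.5,-8,0,0,0],[0,-0.5,-16,0,0,0],[0,-0.5,-22,0,0,0],[0,-0.5,-25,0,0,0],[0,-0.5,-25,0,0,0],[0,-0.5,-25,0,0,0],[0,-0.5,-25,0,0,0]],
])

```text
time: 7.48
tool_pos: [597.6, -170.0, 143.6]
tcp_rot: [180.0, -0.0, 52.0]
ft_force: [-0.1, 0.1, -0.7]
finger_gap: 15.4
grip_force: 44.1
```

Emit:
step_arm([
  [[0,0,-1,0,0,0],[0,0,-2,0,0,0],[0,0,-3,0,0,0],[0,0,-3,0,0,0],[0,0,-3,0,0,0]],
])

```text
time: 7.9
tool_pos: [597.4, -170.0, 140.2]
tcp_rot: [-180.0, 0.0, 52.0]
ft_force: [0.2, -0.2, -0.5]
finger_gap: 15.3
grip_force: 44.1
```

Emit:
step_arm([
  [[0,0,-0.5,0,0,0],[0,0,-1,0,0,0],[0,0,-1.5,0,0,0],[0,0,-2,0,0,0],[0,0,-2,0,0,0],[0,0,-2,0,0,0]],
])

```text
time: 8.4
tool_pos: [597.3, -170.0, 138.2]
tcp_rot: [-180.0, 0.0, 52.0]
ft_force: [-0.4, -0.1, -0.8]
finger_gap: 14.9
grip_force: 44.1
```

Emit:
step_arm([
  [[0,0,-0.5,0,0,0],[0,0,-1,0,0,0],[0,0,-1.5,0,0,0],[0,0,-1.5,0,0,0],[0,0,-1.5,0,0,0]],
])

```text
time: 8.82
tool_pos: [597.4, -170.0, 136.7]
tcp_rot: [-180.0, 0.0, 52.0]
ft_force: [0.3, 0.7, -2.3]
finger_gap: 14.8
grip_force: 44.1
```

Emit:
step_arm([
  [[0,0,-0.5,0,0,0],[0,0,-1,0,0,0],[0,0,-1.5,0,0,0],[0,0,-1.5,0,0,0],[0,0,-1.5,0,0,0]],
])

```text
time: 9.23
tool_pos: [597.4, -169.9, 135.2]
tcp_rot: [-180.0, 0.0, 52.0]
ft_force: [1.1, 0.5, -0.5]
finger_gap: 15.2
grip_force: 44.1
```

Emit:
step_arm([
  [[0,0,-0.5,0,0,0],[0,0,-1,0,0,0],[0,0,-1,0,0,0],[0,0,-1,0,0,0]],
])

```text
time: 9.57
tool_pos: [597.4, -170.0, 134.2]
tcp_rot: [-180.0, -0.0, 52.0]
ft_force: [0.1, -0.6, -1.2]
finger_gap: 15.2
grip_force: 44.1
```

Emit:
step_arm([
  [[0,0,-0.5,0,0,0],[0,0,-0.5,0,0,0],[0,0,-0.5,0,0,0]],
])

```text
time: 9.82
tool_pos: [597.4, -170.0, 133.8]
tcp_rot: [-180.0, 0.0, 52.0]
ft_force: [0.5, -0.0, -1.2]
finger_gap: 15.0
grip_force: 44.1
```

Emit:
step_arm([
  [[0,0,-0.4,0,0,0],[0,0,-0.4,0,0,0],[0,0,-0.4,0,0,0]],
])

```text
time: 10.07
tool_pos: [597.4, -170.0, 133.6]
tcp_rot: [180.0, -0.0, 52.0]
ft_force: [0.1, 0.7, 1.2]
finger_gap: 15.3
grip_force: 44.4
```

Emit:
step_arm([
  [[0,0,-0.2,0,0,0],[0,0,-0.2,0,0,0],[0,0,-0.2,0,0,0]],
])

```text
time: 10.32
tool_pos: [597.5, -170.0, 133.5]
tcp_rot: [180.0, -0.0, 52.0]
ft_force: [-1.4, 0.0, 3.1]
finger_gap: 14.9
grip_force: 44.6
```

Lugs rest on the ridge tops with about 4 N. Turning anticlockwise.

Emit:
step_arm([
  [[0,0,0,0,0,0.02],[0,0,0,0,0,0.05],[0,0,0,0,0,0.08],[0,0,0,0,0,0.11],[0,0,0,0,0,0.14],[0,0,0,0,0,0.17],[0,0,0,0,0,0.2],[0,0,0,0,0,0.22],[0,0,0,0,0,0.22]],
])

```text
time: 11.07
tool_pos: [597.6, -170.2, 133.4]
tcp_rot: [180.0, 0.0, 64.6]
ft_force: [0.1, 0.3, 2.4]
finger_gap: 15.3
grip_force: 44.5
```

Emit:
step_arm([
  [[0,0,0,0,0,0.02],[0,0,0,0,0,0.05],[0,0,0,0,0,0.08],[0,0,0,0,0,0.11],[0,0,0,0,0,0.14],[0,0,0,0,0,0.14]],
])

```text
time: 11.57
tool_pos: [597.3, -169.8, 132.7]
tcp_rot: [-180.0, -0.0, 72.7]
ft_force: [1.6, -0.1, -1.1]
finger_gap: 14.7
grip_force: 44.2
```

The push vanished at yaw 72.7: the lugs are off the ridge ends. A little farther, then down.

Emit:
step_arm([
  [[0,0,0,0,0,0.02],[0,0,0,0,0,0.05],[0,0,0,0,0,0.06],[0,0,-0.5,0,0,0.06],[0,0,-1,0,0,0.06],[0,0,-1.5,0,0,0.06],[0,0,-1.5,0,0,0.06]],
])

```text
time: 12.15
tool_pos: [597.3, -169.9, 131.5]
tcp_rot: [-180.0, -0.0, 76.0]
ft_force: [1.3, -0.2, -0.6]
finger_gap: 14.7
grip_force: 44.1
```

Emit:
step_arm([
  [[0,0,-0.5,0,0,0],[0,0,-1,0,0,0],[0,0,-1.5,0,0,0],[0,0,-2,0,0,0],[0,0,-2,0,0,0]],
])

```text
time: 12.57
tool_pos: [597.4, -170.0, 129.6]
tcp_rot: [-180.0, -0.0, 76.0]
ft_force: [0.5, -0.4, -1.8]
finger_gap: 15.0
grip_force: 44.1
```

Emit:
step_arm([
  [[0,0,-1,0,0,0],[0,0,-2,0,0,0],[0,0,-3,0,0,0],[0,0,-4,0,0,0],[0,0,-4.5,0,0,0],[0,0,-4.5,0,0,0],[0,0,-4.5,0,0,0]],
])

```text
time: 13.15
tool_pos: [597.4, -169.9, 125.0]
tcp_rot: [-180.0, -0.0, 76.0]
ft_force: [1.8, 0.8, -2.6]
finger_gap: 15.0
grip_force: 44.0
```

Emit:
step_arm([
  [[0,0,-0.4,0,0,0],[0,0,-0.7,0,0,0],[0,0,-0.7,0,0,0],[0,0,-0.7,0,0,0]],
])

```text
time: 13.48
tool_pos: [597.4, -170.0, 124.5]
tcp_rot: [180.0, -0.0, 76.0]
ft_force: [1.7, 0.1, -0.6]
finger_gap: 15.0
grip_force: 44.0
```

Emit:
step_arm([
  [[0,0,-0.3,0,0,0],[0,0,-0.5,0,0,0],[0,0,-0.5,0,0,0],[0,0,-0.5,0,0,0]],
])

```text
time: 13.82
tool_pos: [597.4, -170.0, 124.0]
tcp_rot: [-180.0, -0.0, 76.0]
ft_force: [1.1, -0.0, -0.4]
finger_gap: 15.0
grip_force: 44.0
```

Emit:
step_arm([
  [[0,0,-0.3,0,0,0],[0,0,-0.5,0,0,0],[0,0,-0.5,0,0,0],[0,0,-0.5,0,0,0]],
])

```text
time: 14.15
tool_pos: [597.4, -170.0, 123.6]
tcp_rot: [180.0, -0.0, 76.0]
ft_force: [0.5, 0.6, 0.3]
finger_gap: 14.8
grip_force: 44.3
```

Emit:
step_arm([
  [[0,0,0.1,0,0,-0.03],[0,0,0.1,0,0,-0.06],[0,0,0.1,0,0,-0.1],[0,0,0.1,0,0,-0.14],[0,0,0.1,0,0,-0.14]],
])

```text
time: 14.57
tool_pos: [597.4, -169.9, 123.6]
tcp_rot: [-180.0, -0.0, 67.9]
ft_force: [0.4, 0.2, 0.0]
finger_gap: 15.2
grip_force: 44.2
```

Emit:
step_arm([
  [[0,0,-0.1,0,0,-0.03],[0,0,-0.25,0,0,-0.06],[0,0,-0.4,0,0,-0.09],[0,0,-0.5,0,0,-0.12],[0,0,-0.5,0,0,-0.12]],
])

```text
time: 14.98
tool_pos: [597.4, -170.0, 123.4]
tcp_rot: [180.0, -0.0, 61.1]
ft_force: [0.1, 0.1, 2.3]
finger_gap: 15.0
grip_force: 44.5
```

Emit:
step_arm([
  [[0,0,0,0,0,-0.03],[0,0,0,0,0,-0.06],[0,0,-0.1,0,0,-0.09],[0,0,-0.2,0,0,-0.12],[0,0,-0.2,0,0,-0.12]],
])

```text
time: 15.4
tool_pos: [597.4, -170.0, 122.9]
tcp_rot: [-180.0, 0.0, 54.3]
ft_force: [-0.3, 0.0, 1.4]
finger_gap: 15.0
grip_force: 44.3
```

```bash
python3 -c "
from h import *
q=r.sense();print(q['tool_pos'],q['ft_force'],q['wrist_torque'])"
```

```text
[ 597.36307737 -170.00792929  122.90416014] [-0.3016194   0.03999035  1.42474624] [ 0.09136024 -0.0931099   0.02018058]
```

Screwing works, with little torque; following the groove at 0.083 mm per degree.

Emit:
step_arm([
  [[0,0,-0.1,0,0,-0.03],[0,0,-0.25,0,0,-0.06],[0,0,-0.4,0,0,-0.09],[0,0,-0.55,0,0,-0.12],[0,0,-0.7,0,0,-0.15],[0,0,-0.8,0,0,-0.17],[0,0,-0.8,0,0,-0.17]],
])

```text
time: 15.98
tool_pos: [597.4, -170.0, 122.1]
tcp_rot: [-180.0, 0.0, 44.5]
ft_force: [0.4, -0.0, 0.7]
finger_gap: 15.0
grip_force: 44.4
```

Emit:
step_arm([
  [[0,0,-0.15,0,0,-0.03],[0,0,-0.3,0,0,-0.06],[0,0,-0.4,0,0,-0.09],[0,0,-0.55,0,0,-0.12],[0,0,-0.7,0,0,-0.15],[0,0,-0.8,0,0,-0.17],[0,0,-0.8,0,0,-0.17]],
])

```text
time: 16.57
tool_pos: [597.4, -170.0, 121.3]
tcp_rot: [180.0, 0.0, 34.8]
ft_force: [-0.5, 0.2, 0.5]
finger_gap: 15.5
grip_force: 44.3
```

```bash
python3 -c "
from h import *
q=r.sense();print(q['tool_pos'],q['ft_force'],q['wrist_torque'])"
```

```text
[ 597.40504743 -169.99674104  121.26155717] [-0.54824891  0.24180356  0.45342552] [ 0.03893385 -0.0118667  -0.03476911]
```

Emit:
step_arm([
  [[0,0,-0.15,0,0,-0.03],[0,0,-0.3,0,0,-0.06],[0,0,-0.4,0,0,-0.09],[0,0,-0.55,0,0,-0.12],[0,0,-0.7,0,0,-0.15],[0,0,-0.8,0,0,-0.17],[0,0,-0.8,0,0,-0.17]],
])

```text
time: 17.15
tool_pos: [597.3, -170.1, 120.5]
tcp_rot: [180.0, 0.0, 25.0]
ft_force: [-0.3, -0.4, 0.5]
finger_gap: 15.4
grip_force: 44.4
```

Emit:
step_arm([
  [[0,0,-0.15,0,0,-0.03],[0,0,-0.3,0,0,-0.06],[0,0,-0.5,0,0,-0.1],[0,0,-0.5,0,0,-0.1],[0,0,-0.5,0,0,-0.1]],
])

```text
time: 17.57
tool_pos: [597.5, -169.9, 120.0]
tcp_rot: [180.0, -0.0, 19.4]
ft_force: [0.3, 1.1, 0.7]
finger_gap: 15.2
grip_force: 44.3
```

```bash
python3 -c "
from h import *
q=r.sense();print(q['tool_pos'],q['ft_force'],q['wrist_torque'])"
```

```text
[ 597.54297272 -169.93489001  119.99980846] [0.25057993 1.12398121 0.69376858] [ 0.12404911 -0.0958596  -0.00908771]
```

Now in 2–3 degree steps, feeling for the stop.

Emit:
step_arm([
  [[0,0,-0.15,0,0,-0.03],[0,0,-0.3,0,0,-0.06],[0,0,-0.3,0,0,-0.08],[0,0,-0.3,0,0,-0.08]],
])

```text
time: 17.9
tool_pos: [597.3, -170.0, 119.7]
tcp_rot: [-180.0, 0.0, 14.7]
ft_force: [0.3, 0.5, 0.5]
finger_gap: 14.7
grip_force: 44.4
```

Emit:
step_arm([
  [[0,0,-0.1,0,0,-0.02],[0,0,-0.2,0,0,-0.04],[0,0,-0.2,0,0,-0.04]],
])

```text
time: 18.15
tool_pos: [597.6, -169.9, 119.5]
tcp_rot: [180.0, -0.0, 12.4]
ft_force: [1.0, 1.0, 0.3]
finger_gap: 14.9
grip_force: 44.2
```

```bash
python3 -c "
from h import *
q=r.sense();print(q['tool_pos'],q['tcp_rot'],q['ft_force'],q['wrist_torque'])"
```

```text
[ 597.62479895 -169.93214139  119.51734342] [ 1.79996312e+02 -3.11248894e-02  1.23526264e+01] [0.95295924 0.97019938 0.27755399] [ 0.10317475 -0.24946148 -0.00294084]
```

Emit:
step_arm([
  [[0,0,-0.1,0,0,-0.017],[0,0,-0.1,0,0,-0.026],[0,0,-0.1,0,0,-0.026]],
])

```text
time: 18.4
tool_pos: [597.9, -169.8, 119.5]
tcp_rot: [180.0, -0.1, 10.9]
ft_force: [3.6, 1.1, -0.3]
finger_gap: 15.3
grip_force: 44.1
```

```bash
python3 -c "
from h import *
q=r.sense();print(q['tool_pos'],q['tcp_rot'],q['ft_force'],q['wrist_torque'])"
```

```text
[ 597.87035131 -169.84567945  119.54559963] [ 1.79991311e+02 -5.94234901e-02  1.09012991e+01] [ 3.61835384  1.12364369 -0.27480731] [ 0.18941081 -0.66164039  0.09129676]
```

One lug has met its rib (side force 3.6 N); yield sideways and turn a degree more.

Emit:
step_arm([
  [[0.5,0.2,0,0,0,0],[0.5,0.2,0,0,0,-0.009],[0.5,0.2,0,0,0,-0.017],[0.5,0.2,0,0,0,-0.017]],
])

```text
time: 18.73
tool_pos: [598.2, -169.7, 119.5]
tcp_rot: [180.0, -0.0, 9.9]
ft_force: [3.7, 0.9, -0.7]
finger_gap: 15.1
grip_force: 44.1
```

```bash
python3 -c "
from h import *
q=r.sense();print(q['tool_pos'],q['tcp_rot'],q['ft_force'],q['wrist_torque'])"
```

```text
[ 598.18276209 -169.72477782  119.50821396] [ 1.79992060e+02 -3.52873631e-02  9.92474074e+00] [ 3.69820854  0.89790631 -0.65884897] [ 0.08492789 -0.68911315  0.13467346]
```

Emit:
step_arm([
  [[0.5,0.2,0,0,0,0],[0.5,0.2,0,0,0,-0.009],[0.5,0.2,-0.1,0,0,-0.017],[0.5,0.2,-0.1,0,0,-0.017]],
])

```text
time: 19.07
tool_pos: [598.4, -169.7, 119.5]
tcp_rot: [180.0, -0.0, 9.0]
ft_force: [1.3, -0.3, 1.9]
finger_gap: 15.3
grip_force: 44.5
```

```bash
python3 -c "
from h import *
q=r.sense();print(q['tool_pos'],q['tcp_rot'],q['ft_force'],q['wrist_torque'])"
```

```text
[ 598.44382697 -169.67243047  119.45579003] [ 1.79986951e+02 -3.86594617e-03  8.95152222e+00] [ 1.29777599 -0.3011993   1.87552183] [ 0.00293146 -0.47371406  0.39458055]
```

Torque 0.39 N m with little side force, 67° turned, height at home: the cap is home. Release and retreat.

Emit:
step_arm([
  [[0,0,0,0,0,0.006],[0,0,0,0,0,0.006],[0,0,0,0,0,0.006],[0,0,0,0,0,0.006],[0,0,0,0,0,0.006],[0,0,0,0,0,0.006],[0,0,0,0,0,0.006],[0,0,0,0,0,0.006],[0,0,0,0,0,0.006],[0,0,0,0,0,0.006]],
], fingers=-1)

```text
time: 19.9
tool_pos: [598.4, -169.6, 119.3]
tcp_rot: [-180.0, -0.0, 9.3]
ft_force: [0.1, -1.0, -0.2]
finger_gap: 85.5
grip_force: 0.0
```

Emit:
step_arm([
  [[0,0,5,0,0,0],[0,0,20,0,0,0],[0,0,45,0,0,0],[0,0,70,0,0,0],[-20,0,95,0,0,0],[-40,0,110,0,0,0],[-60,0,110,0,0,0],[-70,0,110,0,0,0],[-70,0,110,0,0,0]],
])

```text
time: 20.65
tool_pos: [527.3, -169.7, 230.5]
tcp_rot: [180.0, -0.0, 9.3]
ft_force: [0.1, 0.5, 0.5]
finger_gap: 85.6
grip_force: 0.0
```

```bash
python3 - <<'E'
from h import *
for i in range(4): s=snap('wrist','w6.png')
q=r.sense();print(q['tool_pos'],q['ft_force'],q['finger_gap'],q['qd'],q['time'])
E
```

```text
[ 528.90565749 -169.55207543  229.34973469] [ 0.84914658 -0.39998651 -0.46170723] 85.56234053538616 [ 0.08097757  0.78914441 -0.09653285  0.11498514  0.05895932 -0.03071283] 20.85
```

View pics/w6.png

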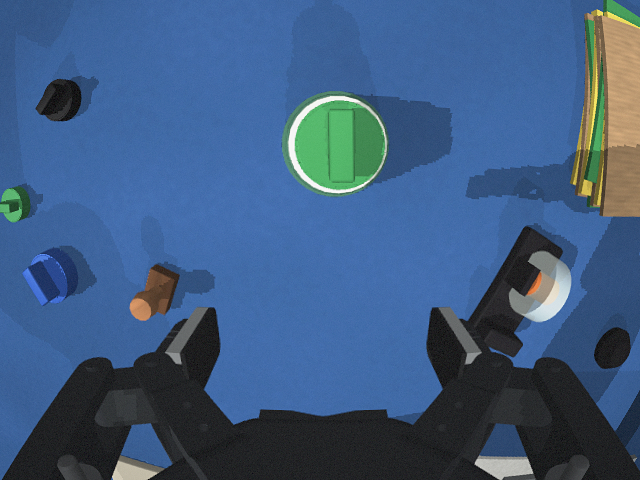

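The cap sits level and centred on the pot at (340,145), the stamp and tape dispenser look undisturbed, and the gripper is clear.

```bash
python3 -c "
from h import *
print(r.hand_in())"
```

```text
the job is handed in; nothing more can be done
None
```

The green cap is back on the glue pot: set level on the neck, turned anticlockwise until it dropped into the thread, screwed 67° clockwise to the stop at about 0.39 N m and released. The arm never touched the mug, stapler, tape dispenser or stamp, and the job was handed in at about 21 s.

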